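Fit each heat sink to its chip

ROBOT

A 6-joint arm with a two-finger parallel gripper is mounted at the origin on a cart in front of the work surface, level with it; the furniture and walls round the work are solid. World frame = base frame: x ahead of the robot, y to its left, z up, the work surface at z = 0. Lengths are in m, angles in rad, forces in N, time in s.
With the tool pointing down it reaches from about 0.275 to 0.825 m from the base axis. Payload 4.9 kg.
Tool frame: the origin (TCP) lies at the very end of the fingers, on their centre line; the grasp point (between the pads) lies 19 mm behind it (robot.grasp_offset is the distance from the TCP to the grasp point, in m); z points along the fingers, y is the line along which they close (so a half turn about z gives the same grasp; the last joint's range is limited). The gripper opens to 85 mm and grips with 20 to 120 N. Pads are 22 mm wide; open, the fingers measure 114 mm over their backs; the gripper's body (76 mm by 85 mm) begins 54 mm behind the grasp point. The pads swing forward as they close: fully open they stand 13 mm farther back than shut.
Start: joints at [-1.425, 0.326, -0.193, 1.052, 0, 1.437], TCP at [0.152, -0.529, 0.208] pointing down, gripper open.
Joint ranges: [-2.65, 2.65], [-0.97, 1.79], [-1.3, 1.35], [-1.93, 2.1], [-1.47, 1.37], [-3.14, 3.14]. Speed limits (rad/s): [2.57, 2.57, 3.14, 3.14, 3.14, 3.14].

INTERFACE

Orientations are given as a unit quaternion [x, y, z, w].
In Python, from rig import status, snapshot, ticket, robot gives the robot as it stands.
- The arm moves only by the shell command python3 -m jog 'ROWS' [OPENING] [FORCE]. ROWS is JSON, a list of rows, each an object with "travel": the shift along the tool's x, y, z as a fraction of full scale, a list of three; "delta_rot": the turn, a rotation vector about the tool's x, y, z as a fraction of full scale, a list of three. A call has 1 to 5 rows; each row is the pose to reach, as a shift and turn from the pose commanded when the call began, along the tool's axes at that moment, turning the shorter way round; what a row does not reach only later rows make up. Full scale, the value 1, is 0.3 m for a shift and 180 degrees for a turn. A row lasts 1/10 s, in which the tool goes at most 50 mm and 8.59 degrees, less where a joint would pass 70% of its speed; a pose out of reach is approached as far as the arm can. A call with a number of a shift or a turn outside -1 to 1 is refused whole. A call with a gripper value outside its range is refused whole. OPENING is the opening, from -1 (shut) to 1 (fully open), set as the call begins (- or left out, the last holds). The fingers move at their own pace and stop on an object; FORCE is the grip in N (left out, the last holds). Time passes only in rows, so rows that repeat a pose let the fingers close. It gives the time, the measured TCP pose, the force, the opening and the grip force at its end, in the units of the state.
- status.state(): the state, without advancing time (a new reading comes with each control period).
- snapshot(name): name is "scene" or "side" or "wrist"; returns a dict with "img" (384x512x3 uint8, blue, green, red), "z_map" (384x512 float32, m along the optical axis (not along the pixel's ray), 0 where there is no reading), "intrinsics" (3x3 intrinsics, pixels), "R" (3x3) and "t" (3): a world point X has camera coordinates R X + t; the wrist camera has in their place "tool_from_camera" (4x4, takes a point from camera to tool coordinates, whose origin is the TCP and whose axes are the flange's). Camera axes: x right, y down, z forward; pixel columns grow to the right and rows downward; lengths in m; the calibration is good to about 2 mm. A picture is of the moment at which its call begins: read the wrist's pose just before it.
- ticket.close_job(): hands the job in; it is judged then, once.
The state is a dict: "t": time; "joints": joint angles; "dq": joint speeds; "joint_efforts": joint torques, N m; "eef_pos": TCP position; "tcp_rot": TCP orientation; "wrist_force": force on the tool from outside, world axes, zero at the start; "moment": the same for the moment, N m; "opening": finger opening in m; "finger_force": force on a finger pad.
Only numpy, scipy, OpenCV 4.12 (cv2) and the standard library are available. Lean on these libraries where they do the work, as an engineer would, in place of code of your own. Each camera call takes 0.05 s, during which the arm holds its last target. There are 200 camera calls.

TASK

Fit the four straight-finned, rectangular heat sinks to the four circuit boards for a trial: set each one fins up, flat, centred and square on the black chip that has the same footprint, and let go. Leave the round spare heat sink where it stands.

Things in the scene. Friction and masses are not known exactly. Their poses are not given: they have to be found in the camera images.
- sink_small: small square heat sink of grey aluminium, straight upright fins on a flat base, loose, standing base down on the desk. 24 mm along its x, 24 mm along its y, 18 mm high; fins run along x, so the outer fins are its flat +-y sides, and it can be gripped across any pair of opposite sides like a solid block. About 30 g. Origin: centre of the underside; z up.
- sink_large: large square heat sink of grey aluminium, straight upright fins on a flat base, loose, standing base down on the desk. 44 mm along its x, 44 mm along its y, 22 mm high; fins run along x, so the outer fins are its flat +-y sides, and it can be gripped across any pair of opposite sides like a solid block. About 70 g. Origin: centre of the underside; z up.
- sink_narrow: narrow oblong heat sink of grey aluminium, straight upright fins on a flat base, loose, standing base down on the desk. 44 mm along its x, 24 mm along its y, 18 mm high; fins run along x, so the outer fins are its flat +-y sides, and it can be gripped across any pair of opposite sides like a solid block. About 40 g. Origin: centre of the underside; z up.
- sink_long: long oblong heat sink of grey aluminium, straight upright fins on a flat base, loose, standing base down on the desk. 66 mm along its x, 34 mm along its y, 24 mm high; fins run along x, so the outer fins are its flat +-y sides, and it can be gripped across any pair of opposite sides like a solid block. About 90 g. Origin: centre of the underside; z up.
- board_small: green circuit board, 84 mm (x) by 56 mm (y), stuck fast to the desk (it may lie over the edge of the thin dark mat, heights are the same), with one black flat-topped chip in its middle: 24 mm along the board's x, 24 mm along its y, the same footprint as the small square heat sink. The board's face is 7 mm and the chip's top 12 mm above the desk; nothing else on it stands above 8.5 mm. Origin: under the centre of board and chip, at desk height; z up.
- board_large: green circuit board, 84 mm (x) by 56 mm (y), stuck fast to the desk (it may lie over the edge of the thin dark mat, heights are the same), with one black flat-topped chip in its middle: 44 mm along the board's x, 44 mm along its y, the same footprint as the large square heat sink. The board's face is 7 mm and the chip's top 12 mm above the desk; nothing else on it stands above 8.5 mm. Origin: under the centre of board and chip, at desk height; z up.
- board_narrow: green circuit board, 84 mm (x) by 56 mm (y), stuck fast to the desk (it may lie over the edge of the thin dark mat, heights are the same), with one black flat-topped chip in its middle: 44 mm along the board's x, 24 mm along its y, the same footprint as the narrow oblong heat sink. The board's face is 7 mm and the chip's top 12 mm above the desk; nothing else on it stands above 8.5 mm. Origin: under the centre of board and chip, at desk height; z up.
- board_long: green circuit board, 84 mm (x) by 56 mm (y), stuck fast to the desk (it may lie over the edge of the thin dark mat, heights are the same), with one black flat-topped chip in its middle: 66 mm along the board's x, 34 mm along its y, the same footprint as the long oblong heat sink. The board's face is 7 mm and the chip's top 12 mm above the desk; nothing else on it stands above 8.5 mm. Origin: under the centre of board and chip, at desk height; z up.
- sink_round: spare heat sink, round, 40 mm across and 22 mm high, grey aluminium with radial fins, loose on the desk; no board has a round chip. It is to stay where it is. Origin: centre of the underside.

How it is judged:
By the outcome, as a careful person would: the job done as asked, in the order asked, and still so for the second after the job is handed in, with the robot touching nothing.
It also fails if it takes over 90 s, if anything falls off the work surface, if the arm or the gripper's body presses on something with over 40 N, if the wrist force passes 120 N, or if a joint passes its speed limit or range.

## Working session

There is one attempt and no reset: what is moved stays moved. The work goes in short steps, Python scripts to look and compute and a shell command to move; the robot and the scene stay as the last step left them, time stands still between calls to the robot, and variables do not carry over. Pictures are saved under pics/ and viewed, at most 14 in all, crops included, and the job is handed in when it is done.

```bash
ls; mkdir -p pics; python3 - <<'E'
from rig import status,snapshot,robot
import cv2,numpy as np
s=status.state();print(s)
for n in ("scene","side"):
    d=snapshot(n);cv2.imwrite(f"pics/{n}0.png",d["img"]);np.savez(f"{n}0.npz",**d);print(n,d["intrinsics"].tolist(),(-d["R"].T@d["t"]).tolist())
E
```

```text
pics
{'t': 0.0, 'joints': array([-1.42513612e+00,  3.26972329e-01, -1.93590945e-01,  1.05200564e+00,
        1.22792777e-05,  1.43660620e+00]), 'dq': array([-0.00012942, -0.00071949, -0.00101483, -0.00063267,  0.0001069 ,
        0.00113288]), 'joint_efforts': array([-1.43486886e-03, -4.43397760e+01,  2.62442476e+01,  1.54219160e-02,
       -1.93642577e-04,  8.55866972e-06]), 'eef_pos': array([ 0.15184442, -0.52796902,  0.20768371]), 'tcp_rot': array([ 9.90226048e-01,  1.39468953e-01,  1.05663932e-06, -8.86313172e-04]), 'wrist_force': array([ 0.06003325, -0.57692162,  0.24813394]), 'moment': array([-0.01284699, -0.00289873,  0.02580077]), 'finger_force': 0.0, 'opening': 0.08540111228382354}
scene [[377.9526897778973, 0.0, 256.31510676983356], [0.0, 377.9526897778973, 200.98568235114894], [0.0, 0.0, 1.0]] [-0.23551497323415027, 0.8566646703685943, 0.5439963184730497]
side [[413.1535242307429, 0.0, 256.9976898484065], [0.0, 413.1535242307429, 186.9757192641459], [0.0, 0.0, 1.0]] [0.31132330804012515, -0.7301955392832185, 0.6378254792707252]
```

View pics/scene0.png

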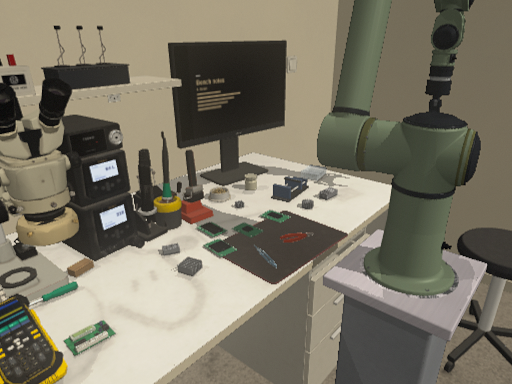

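View pics/side0.png

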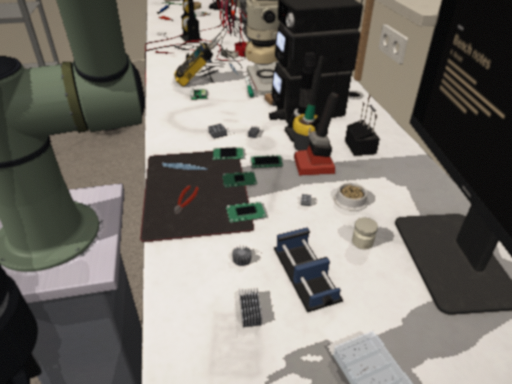

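Both views agree. In the side view the boards are at about (228,153), (266,161), (238,179) and (246,212). The sinks are at (217,130), (254,131), (306,200) and (250,308), the last one long, with the round spare at (242,256).

```bash
cat > h.py <<'E'
import numpy as np,cv2
from scipy.spatial.transform import Rotation as Ro
from rig import status,snapshot
def cloud(d,T=None):
    K=d["intrinsics"];z=d["z_map"];v,u=np.mgrid[:z.shape[0],:z.shape[1]]
    P=np.stack([(u-K[0,2])*z/K[0,0],(v-K[1,2])*z/K[1,1],z],-1)
    if T is None: return (P-d["t"])@d["R"]
    return P@T[:3,:3].T+T[:3,3]
def tool(s):
    T=np.eye(4);T[:3,:3]=Ro.from_quat(s["tcp_rot"]).as_matrix();T[:3,3]=s["eef_pos"];return T
E
python3 - <<'E'
from h import *
d=dict(np.load("side0.npz"));P=cloud(d)
for n,(u,v) in dict(b1=(228,153),b2=(266,161),b3=(238,179),b4=(246,212),sA=(217,130),sB=(254,131),sC=(306,200),long=(250,308),round=(242,256),rack=(308,270),jar=(365,232),bowl=(351,195),iron=(315,160),dist=(200,94)).items(): print(n,P[v,u].round(3))
d=dict(np.load("scene0.npz"));P=cloud(d);print("scene")
for n,(u,v) in dict(b1=(220,247),b2=(213,228),b3=(247,230),b4=(274,216),sA=(187,265),sB=(170,249),sC=(239,204),long=(328,193),round=(307,203)).items(): print(n,P[v,u].round(3))
from rig import robot
w=snapshot("wrist");print(w["tool_from_camera"].round(4),w["intrinsics"]); print([x for x in dir(robot) if x[0]!='_'])
E
```

```text
b1 [0.43  0.222 0.012]
b2 [0.524 0.162 0.013]
b3 [0.437 0.098 0.012]
b4 [ 0.434 -0.028  0.011]
sA [0.415 0.341 0.019]
sB [0.524 0.326 0.012]
sC [ 0.579 -0.02   0.016]
long [ 0.392 -0.296  0.025]
round [ 0.4   -0.168  0.02 ]
rack [ 0.512 -0.246  0.041]
jar [ 0.653 -0.18   0.05 ]
bowl [ 0.684 -0.035  0.027]
iron [0.643 0.114 0.033]
dist [0.391 0.629 0.003]
scene
b1 [0.422 0.24  0.012]
b2 [0.516 0.178 0.013]
b3 [0.432 0.119 0.011]
b4 [ 0.427 -0.007  0.012]
sA [0.41  0.366 0.022]
sB [0.513 0.339 0.016]
sC [ 0.576 -0.002  0.012]
long [ 0.379 -0.257  0.024]
round [ 0.396 -0.149  0.017]
[[-0.000e+00 -9.517e-01 -3.069e-01  7.930e-02]
 [ 1.000e+00  0.000e+00 -2.000e-04  2.000e-04]
 [ 2.000e-04 -3.069e-01  9.517e-01 -1.667e-01]
 [ 0.000e+00  0.000e+00  0.000e+00  1.000e+00]] [[300.78857944   0.         259.0180966 ]
 [  0.         300.78857944 186.63027994]
 [  0.           0.           1.        ]]
['MotionError', 'grasp_offset']
```

```bash
python3 -m jog '[{"travel":[0.87,-0.54,-0.3],"delta_rot":[0,0,-0.4109]},{"travel":[0.87,-0.54,-0.3],"delta_rot":[0,0,-0.4109]},{"travel":[0.87,-0.54,-0.3],"delta_rot":[0,0,-0.4109]},{"travel":[0.87,-0.54,-0.3],"delta_rot":[0,0,-0.4109]},{"travel":[0.87,-0.54,-0.3],"delta_rot":[0,0,-0.4109]}]' ; python3 - <<'E'
from h import *
s=status.state();print(s["joints"].round(3),Ro.from_quat(s["tcp_rot"]).as_euler("ZYX",True))
E
```

```text
t: 0.65
eef_pos: [0.3137, -0.349, 0.2792]
tcp_rot: [0.869, 0.495, 0.0, -0.0]
wrist_force: [-0.2, -1.0, -0.6]
opening: 0.0853
finger_force: 0.0
[-0.996  0.135 -0.259  1.177  0.     1.11 ] [ 5.93254254e+01 -8.45026169e-03 -1.79996039e+02]
```

```bash
cat >> h.py <<'E'
def go(p,yaw):  # print travel and turn fractions from present pose to tcp p, tool down with yaw deg
    s=status.state();R=Ro.from_quat(s["tcp_rot"])
    t=R.inv().apply(np.array(p)-s["eef_pos"])/0.3
    rv=(R.inv()*Ro.from_euler("ZYX",[yaw,0,180],degrees=True)).as_rotvec()/np.pi
    print("travel",t.round(4).tolist(),"rot",rv.round(4).tolist(),"rows",max(np.linalg.norm(t)*6,np.linalg.norm(rv)*180/8.59).round(1))
E
python3 -c "
from h import *
go([0.40,-0.2,0.30],90)"
```

```text
travel [0.5741, -0.006, -0.0693] rot [-0.0, -0.0001, -0.1704] rows 3.6
```

```bash
python3 -m jog '[{"travel":[0.574,0,-0.07],"delta_rot":[0,0,-0.1704]},{"travel":[0.574,0,-0.07],"delta_rot":[0,0,-0.1704]},{"travel":[0.574,0,-0.07],"delta_rot":[0,0,-0.1704]},{"travel":[0.574,0,-0.07],"delta_rot":[0,0,-0.1704]},{"travel":[0.574,0,-0.07],"delta_rot":[0,0,-0.1704]}]' ; python3 -m jog '[{"travel":[0,0,0],"delta_rot":[0,0,0]},{"travel":[0,0,0],"delta_rot":[0,0,0]}]'; cat >>h.py <<'E'
def wshot(name):
    s=status.state();w=snapshot("wrist");T=tool(s)@w["tool_from_camera"]
    cv2.imwrite(f"pics/{name}.png",w["img"]);np.savez(f"{name}.npz",T=T,**w);return w,T
E
python3 -c "
from h import *
wshot('w1')
go([0.45,0.22,0.30],90)"
```

```text
t: 1.15
eef_pos: [0.4027, -0.2006, 0.3002]
tcp_rot: [0.707, 0.707, 0.0, 0.0]
wrist_force: [-0.6, -0.6, -0.5]
opening: 0.0857
finger_force: 0.0
t: 1.35
eef_pos: [0.4011, -0.2038, 0.2994]
tcp_rot: [0.71, 0.704, -0.0, -0.0]
wrist_force: [-0.5, -0.5, 0.2]
opening: 0.0855
finger_force: 0.0
travel [1.4145, 0.1521, -0.0018] rot [-0.0002, -0.0, -0.0025] rows 8.5
```

View pics/w1.png

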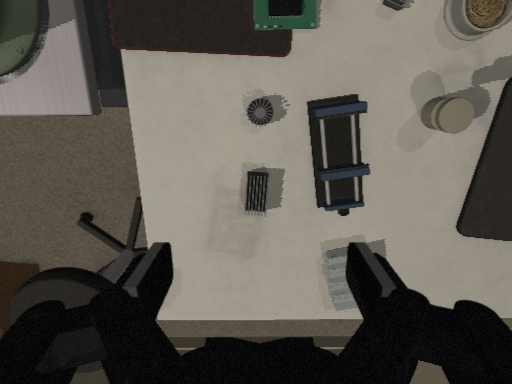

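The long sink is at (257,192) and the round one at (260,111), with the rack to the right. Next I'll look over the board area.

```bash
python3 -m jog '[{"travel":[0.83,0.09,0],"delta_rot":[0,0,-0.0025]},{"travel":[0.83,0.09,0],"delta_rot":[0,0,-0.0025]},{"travel":[0.83,0.09,0],"delta_rot":[0,0,-0.0025]},{"travel":[0.83,0.09,0],"delta_rot":[0,0,-0.0025]},{"travel":[0.83,0.09,0],"delta_rot":[0,0,-0.0025]}]' ; python3 -m jog '[{"travel":[0.58,0.06,0],"delta_rot":[0,0,0]},{"travel":[0.58,0.06,0],"delta_rot":[0,0,0]},{"travel":[0.58,0.06,0],"delta_rot":[0,0,0]},{"travel":[0.58,0.06,0],"delta_rot":[0,0,0]},{"travel":[0.58,0.06,0],"delta_rot":[0,0,0]}]'; python3 -m jog '[{"travel":[0,0,0],"delta_rot":[0,0,0]},{"travel":[0,0,0],"delta_rot":[0,0,0]}]'
python3 - <<'E'
from h import *
wshot('w2')
for n in ('w1','w2'):
    d=dict(np.load(n+'.npz'));P=cloud(d,d["T"]);z=P[...,2]
    print(n,"desk z",np.median(z[abs(z)<.02]))
    m=((z>0.015)&(z<0.03)&(P[...,0]<.65)).astype(np.uint8)
    k,l,st,c=cv2.connectedComponentsWithStats(m)
    for i in range(1,k):
        if st[i,4]>60:
            q=P[l==i]; r=cv2.minAreaRect((q[:,:2]*1000).astype(np.float32)); print(st[i,4],c[i].round(),np.round(r[0],1),np.round(r[1],1),round(r[2],1),q[:,2].max().round(3))
E
```

```text
t: 1.9
eef_pos: [0.4299, 0.0459, 0.2997]
tcp_rot: [0.708, 0.707, 0.0, 0.0]
wrist_force: [1.4, -0.2, 0.6]
opening: 0.0852
finger_force: 0.0
t: 2.4
eef_pos: [0.448, 0.2211, 0.2991]
tcp_rot: [0.706, 0.709, -0.0, -0.0]
wrist_force: [1.6, -1.2, 0.2]
opening: 0.0854
finger_force: 0.0
t: 2.6
eef_pos: [0.4477, 0.2177, 0.2996]
tcp_rot: [0.707, 0.707, -0.0, 0.0]
wrist_force: [0.4, -1.3, -0.4]
opening: 0.0858
finger_force: 0.0
w1 desk z 0.0014315335625106063
733 [ 8. 20.] [ 67.5 -42.3] [73.9 20.2] 62.5 0.03
276 [260. 112.] [ 404.1 -155.9] [38.3 37.9] 63.8 0.025
132 [429. 113.] [ 646.1 -159.6] [ 7.7 32.5] 0.1 0.03
384 [340. 147.] [ 513.6 -200.4] [69.6 78.3] 14.6 0.03
221 [344. 197.] [ 526.  -276.6] [58.6 39.8] 14.8 0.03
1109 [340. 283.] [ 541.3 -443.6] [ 40.2 111.9] 13.7 0.03
w2 desk z 0.0018080161335012335
72 [365.  21.] [589.  381.7] [ 5.1 22.6] 6.8 0.03
88 [234.  28.] [414.4 374.9] [43.   1.9] 15.3 0.025
80 [235.  33.] [415.6 368.9] [43.2  2.2] 14.8 0.025
71 [401.  36.] [639.5 363.4] [ 8.5 20. ] 45.2 0.03
73 [237.  37.] [417.9 363.5] [43.   1.9] 14.9 0.026
75 [238.  42.] [419.1 357.4] [43.5  1.8] 15.1 0.024
70 [239.  47.] [420.5 351.6] [43.3  1.8] 15.4 0.025
64 [240.  52.] [422.2 345.8] [42.3  1.8] 14.8 0.026
62 [241.  56.] [423.6 339.9] [42.8  1.8] 14.8 0.026
155 [383. 129.] [633.  236.6] [67.5 20.4] 83.6 0.03
1453 [372. 192.] [628.9 142.6] [88.1 48.2] 85.1 0.03
1297 [ 31. 262.] [54.8 -1.8] [174.2  75.4] 87.2 0.03
119 [338. 274.] [585.5  -8. ] [24.6 24.2] 68.2 0.022
```

View pics/w2.png

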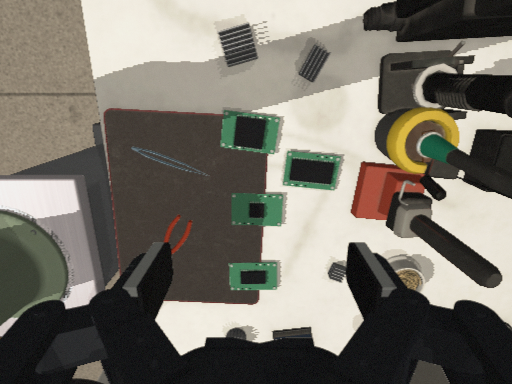

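Boards in this view: large (251,132), long (311,170), small (258,209), narrow (253,277). Sinks: large (238,45), narrow (313,62), small (338,271).

```bash
cat >>h.py <<'E'
def sink(n,c,r,lo=.006,hi=.045):  # rect fitted to raised points near c: centre, size, angle
    d=dict(np.load(n+'.npz'));P=cloud(d,d["T"]);m=(P[...,2]>lo)&(P[...,2]<hi)&(np.hypot(P[...,0]-c[0],P[...,1]-c[1])<r)
    m=m&(d["z_map"]>0.1);q=P[m]
    R=cv2.minAreaRect((q[:,:2]*1000).astype(np.float32));print(n,np.round(R[0],1),np.round(R[1],1),round(R[2],1),len(q),q[:,2].max().round(4));return R
def rectify(n,c,z,half=.06,ppm=4000):
    d=dict(np.load(n+'.npz'));T=np.linalg.inv(d["T"]);g=np.array([[-half,-half],[half,-half],[half,half],[-half,half]])+c
    X=(T[:3,:3]@np.c_[g,np.full(4,z)].T).T+T[:3,3];uv=(d["intrinsics"]@X.T).T;uv=uv[:,:2]/uv[:,2:]
    N=int(2*half*ppm);H=cv2.getPerspectiveTransform(uv.astype(np.float32),np.float32([[0,0],[N,0],[N,N],[0,N]]))
    return cv2.warpPerspective(d["img"],H,(N,N),flags=cv2.INTER_CUBIC)
def chip(n,c,z=.012,thr=45,half=.05):
    I=rectify(n,c,z,half);m=(I.max(2)<thr).astype(np.uint8);m=cv2.morphologyEx(m,cv2.MORPH_OPEN,np.ones((17,17)))
    k,l,st,ce=cv2.connectedComponentsWithStats(m);N=m.shape[0]
    i=l[N//2,N//2] or 1+np.argmax(st[1:,4])
    q=np.argwhere(l==i)[:,::-1].astype(np.float32);R=cv2.minAreaRect(q)
    print(n,"chip",((np.array(R[0])/4000-half+c)*1000).round(1),np.round(np.array(R[1])/4,1),round(R[2],1));return I,m
E
python3 - <<'E'
from h import *
sink('w1',(.393,-.27),.05);sink('w1',(.404,-.156),.035)
sink('w2',(.419,.357),.04);sink('w2',(.527,.335),.035);sink('w2',(.5855,-.008),.025)
t=[]
for n,uv in dict(large=(251,132),long=(311,170),small=(258,209),narrow=(253,277)).items():
    d=dict(np.load('w2.npz'));c=cloud(d,d["T"])[uv[1],uv[0]];print(n,c.round(4))
    I,m=chip('w2',c[:2]);t.append(np.vstack([I,cv2.merge([m*255]*3)]))
cv2.imwrite('pics/chips.png',cv2.resize(np.hstack(t),(800,400)))
E
```

```text
w1 [ 396.9 -281.8] [66.3 33.9] 85.5 689 0.0276
w1 [ 404.  -155.7] [38.3 38.1] 67.4 370 0.0253
w2 [419.8 354.5] [44. 44.] 15.0 1041 0.0263
w2 [525.6 331.8] [43.9 24.2] 61.5 512 0.0215
w2 [585.6  -7.7] [25.1 24.3] 68.7 225 0.0217
large [0.4361 0.2362 0.0136]
w2 chip [433.5 235.4] [43.6 42.9] 82.1
long [0.5289 0.1774 0.013 ]
w2 chip [529.6 175.5] [33.9 65.1] 83.8
small [0.4464 0.1124 0.0137]
w2 chip [443.3 109.8] [24.8 23.2] 90.0
narrow [ 0.4375 -0.0159  0.0135]
w2 chip [437.1 -16.7] [42.2 25.6] 0.8
```

View pics/chips.png

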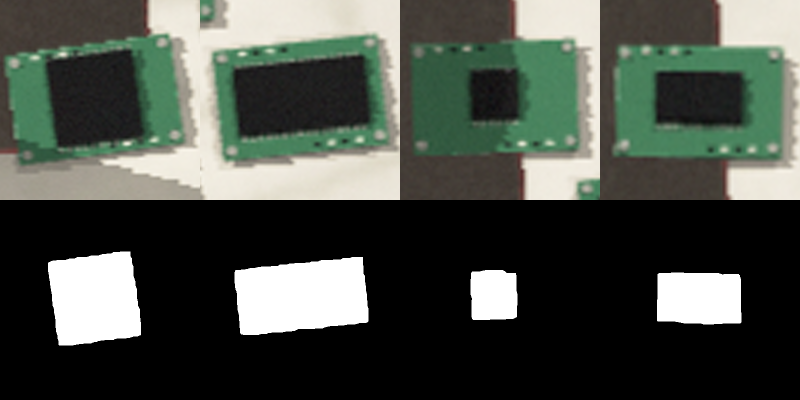

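```bash
python3 -c "
from h import *
go([0.4198,0.3545,0.08],105)"
```

```text
travel [0.4561, -0.093, 0.7323] rot [-0.0001, 0.0001, -0.0835] rows 5.2
```

```bash
python3 -m jog '[{"travel":[0.456,-0.093,0.66],"delta_rot":[0,0,-0.0835]},{"travel":[0.456,-0.093,0.66],"delta_rot":[0,0,-0.0835]},{"travel":[0.456,-0.093,0.66],"delta_rot":[0,0,-0.0835]},{"travel":[0.456,-0.093,0.732],"delta_rot":[0,0,-0.0835]},{"travel":[0.456,-0.093,0.732],"delta_rot":[0,0,-0.0835]}]' 1 30; python3 -m jog '[{"travel":[0,0,0],"delta_rot":[0,0,0]},{"travel":[0,0,0],"delta_rot":[0,0,0]}]'
python3 -c "
from h import *
wshot('w3');go([0.4198,0.3545,0.002],105);sink('w3',(.4198,.3545),.04)"
```

```text
t: 3.15
eef_pos: [0.421, 0.3508, 0.0885]
tcp_rot: [0.609, 0.793, 0.001, 0.0]
wrist_force: [0.9, 0.3, 0.0]
opening: 0.0855
finger_force: 0.0
t: 3.35
eef_pos: [0.4201, 0.3497, 0.089]
tcp_rot: [0.608, 0.794, -0.001, -0.0]
wrist_force: [0.6, 0.0, -0.2]
opening: 0.0854
finger_force: 0.0
travel [0.0153, -0.0019, 0.2949] rot [0.0003, 0.0001, 0.0003] rows 1.8
w3 [419.6 354.9] [43.9 44.2] 15.1 2927 0.0253
```

View pics/w3.png

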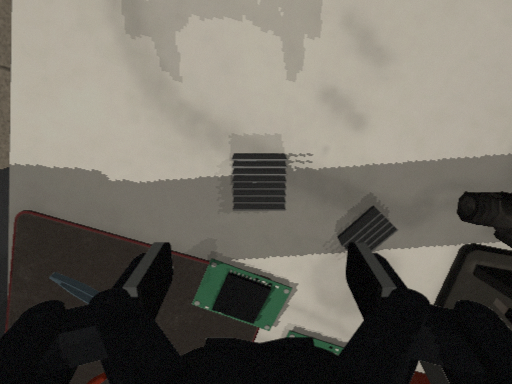

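The large sink is square between the open fingers, centred near (259,182). Going down to grip it.

```bash
python3 -m jog '[{"travel":[0.015,-0.002,0.15],"delta_rot":[0,0,0]},{"travel":[0.015,-0.002,0.25],"delta_rot":[0,0,0]},{"travel":[0.015,-0.002,0.295],"delta_rot":[0,0,0]},{"travel":[0.015,-0.002,0.295],"delta_rot":[0,0,0]}]'; python3 -m jog '[{"travel":[0,0,0],"delta_rot":[0,0,0]},{"travel":[0,0,0],"delta_rot":[0,0,0]},{"travel":[0,0,0],"delta_rot":[0,0,0]},{"travel":[0,0,0],"delta_rot":[0,0,0]},{"travel":[0,0,0],"delta_rot":[0,0,0]}]' -1 30;
```

```text
t: 3.8
eef_pos: [0.4191, 0.3542, 0.0012]
tcp_rot: [0.608, 0.794, -0.0, -0.0]
wrist_force: [-0.3, 0.4, -0.8]
opening: 0.0855
finger_force: 0.0
t: 4.3
eef_pos: [0.4189, 0.3555, 0.0015]
tcp_rot: [0.608, 0.794, 0.0, 0.0]
wrist_force: [-1.0, -0.1, 0.0]
opening: 0.0123
finger_force: 0.0
```

The opening fell to 12 mm with no grip force, so I'll check what happened.

```bash
python3 -c "
from h import *
wshot('w4');print(status.state())"
```

```text
{'t': 4.35, 'joints': array([ 5.69335318e-01,  5.49153617e-01, -4.44218601e-01,  5.76939386e-01,
       -1.67639673e-05,  1.87550210e+00]), 'dq': array([ 0.00030726,  0.00625295, -0.00125204, -0.00274913,  0.00023643,
       -0.00070446]), 'joint_efforts': array([-2.52327870e-02, -4.86135149e+01,  1.91315693e+01, -6.22967054e-03,
       -1.10735877e-03, -8.28392535e-05]), 'eef_pos': array([0.4187437 , 0.35538653, 0.00133141]), 'tcp_rot': array([6.07638146e-01, 7.94213967e-01, 2.24941080e-04, 9.06142702e-05]), 'wrist_force': array([ 0.33056703, -0.36667582, -0.19548695]), 'moment': array([-0.04997454,  0.05962256,  0.00777465]), 'finger_force': 0.0, 'opening': 0.004800801167918063}
```

View pics/w4.png

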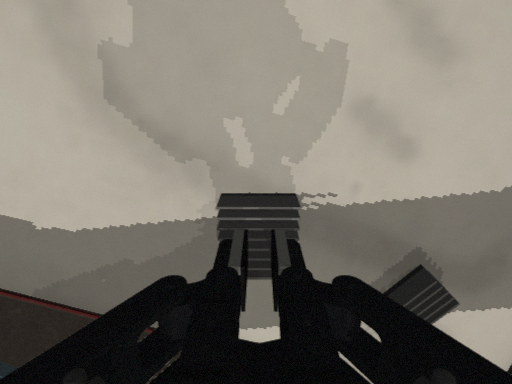

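```bash
python3 - <<'E'
from h import *
d=dict(np.load('w4.npz'));P=cloud(d,d["T"]);Pt=cloud(d,d["tool_from_camera"])
for uv in [(259,200),(259,215),(259,250),(259,270),(238,236),(240,250),(243,290),(280,236),(280,250),(275,290),(258,330),(259,300)]: print(uv,P[uv[1],uv[0]].round(4),Pt[uv[1],uv[0]].round(4))
E
```

```text
(259, 200) [0.4141 0.3758 0.0137] [ 0.0209  0.0008 -0.0121]
(259, 215) [0.4157 0.37   0.0203] [ 0.0148  0.0008 -0.0187]
(259, 250) [0.4208 0.3511 0.0228] [-0.0047  0.0008 -0.0213]
(259, 270) [0.4252 0.335  0.0166] [-0.0214  0.0008 -0.0151]
(238, 236) [0.407  0.3633 0.0363] [ 0.0106 -0.0094 -0.0348]
(240, 250) [0.4087 0.3635 0.0493] [ 0.0104 -0.0077 -0.0478]
(243, 290) [0.4134 0.3532 0.0626] [-0.0007 -0.0058 -0.0611]
(280, 236) [0.4265 0.3689 0.037 ] [ 0.011   0.0109 -0.0355]
(280, 250) [0.4255 0.369  0.051 ] [ 0.0114  0.01   -0.0495]
(275, 290) [0.4263 0.3565 0.0623] [-0.0009  0.0075 -0.0608]
(258, 330) [0.4395 0.2798 0.0019] [-0.0784  0.0001 -0.0004]
(259, 300) [0.4338 0.3031 0.0012] [-0.0545  0.0007  0.0003]
```

```bash
python3 - <<'E'
from h import *
for n,L in (('w3',[(158,245),(160,250),(165,255),(170,248),(352,246),(358,250),(362,256)]),('w4',[(238,230),(238,233),(282,233),(250,255),(268,255)])):
    d=dict(np.load(n+'.npz'));Pt=cloud(d,d["tool_from_camera"])
    for uv in L: print(n,uv,Pt[uv[1],uv[0]].round(4))
d=dict(np.load('w4.npz'));cv2.imwrite('pics/w4c.png',cv2.resize(d['img'][180:320,180:340],None,fx=4,fy=4,interpolation=cv2.INTER_CUBIC))
s=status.state();print(s["opening"],s["finger_force"],s["wrist_force"])
E
```

```text
w3 (158, 245) [ 0.0114 -0.045  -0.0451]
w3 (160, 250) [ 0.0109 -0.043  -0.0487]
w3 (165, 255) [ 0.0067 -0.042  -0.0459]
w3 (170, 248) [ 0.0068 -0.0415 -0.0396]
w3 (352, 246) [ 0.0093  0.0439 -0.0422]
w3 (358, 250) [ 0.0116  0.0441 -0.0498]
w3 (362, 256) [ 0.011   0.0446 -0.0539]
w4 (238, 230) [ 0.0108 -0.0099 -0.0285]
w4 (238, 233) [ 0.0103 -0.0097 -0.0309]
w4 (282, 233) [ 0.0106  0.0122 -0.0315]
w4 (250, 255) [-0.0093 -0.0042 -0.0189]
w4 (268, 255) [-0.0091  0.0058 -0.0192]
0.004800801167918063 0.0 [ 0.33056703 -0.36667582 -0.19548695]
```

View pics/w4c.png

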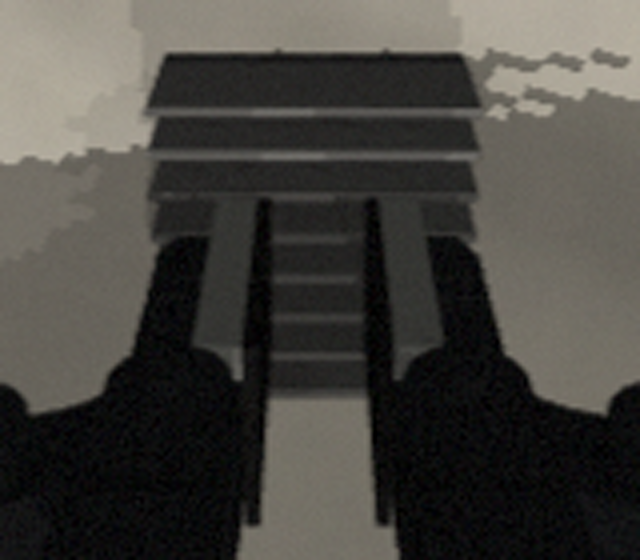

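The picture shows the fingers closed just above the sink. Depth puts the tips about 28 mm behind the reported TCP, so the real fingertips sit higher than the description says. I'll open, then go down step by step while watching the force.

```bash
python3 -c "
from rig import robot;print(robot.grasp_offset)"; python3 -m jog '[{"travel":[0,0,0],"delta_rot":[0,0,0]},{"travel":[0,0,0],"delta_rot":[0,0,0]},{"travel":[0,0,0],"delta_rot":[0,0,0]},{"travel":[0,0,0],"delta_rot":[0,0,0]},{"travel":[0,0,0],"delta_rot":[0,0,0]}]' 1 30; python3 -m jog '[{"travel":[0,0,0.02],"delta_rot":[0,0,0]},{"travel":[0,0,0.04],"delta_rot":[0,0,0]},{"travel":[0,0,0.04],"delta_rot":[0,0,0]}]'
```

```text
0.0187
t: 4.85
eef_pos: [0.4186, 0.3552, 0.0009]
tcp_rot: [0.608, 0.794, -0.0, 0.0]
wrist_force: [-0.6, -0.9, 0.1]
opening: 0.0767
finger_force: 0.0
t: 5.15
eef_pos: [0.4177, 0.3546, -0.0122]
tcp_rot: [0.608, 0.794, -0.001, -0.0]
wrist_force: [0.0, 0.7, 0.5]
opening: 0.0856
finger_force: 0.0
```

```bash
python3 -m jog '[{"travel":[0,0,0.015],"delta_rot":[0,0,0]},{"travel":[0,0,0.03],"delta_rot":[0,0,0]},{"travel":[0,0,0.03],"delta_rot":[0,0,0]}]';python3 -m jog '[{"travel":[0,0,0],"delta_rot":[0,0,0]},{"travel":[0,0,0],"delta_rot":[0,0,0]},{"travel":[0,0,0],"delta_rot":[0,0,0]},{"travel":[0,0,0],"delta_rot":[0,0,0]},{"travel":[0,0,0],"delta_rot":[0,0,0]}]' -1 30
```

```text
t: 5.45
eef_pos: [0.4181, 0.3549, -0.0208]
tcp_rot: [0.608, 0.794, -0.001, -0.0]
wrist_force: [0.1, -0.5, -0.8]
opening: 0.0852
finger_force: 0.0
t: 5.95
eef_pos: [0.4189, 0.3555, -0.0197]
tcp_rot: [0.608, 0.794, 0.0, 0.0]
wrist_force: [0.4, -0.8, 1.7]
opening: 0.0433
finger_force: 31.9
```

Gripped: 43 mm opening at 32 N. Lifting.

```bash
python3 -m jog '[{"travel":[0,0,-0.1],"delta_rot":[0,0,0]},{"travel":[0,0,-0.25],"delta_rot":[0,0,0]},{"travel":[0,0,-0.3],"delta_rot":[0,0,0]},{"travel":[0,0,-0.3],"delta_rot":[0,0,0]}]'; python3 - <<'E'
from h import *
wshot('w5')
d=dict(np.load('w5.npz'));Pt=cloud(d,d["tool_from_camera"])
m=(Pt[...,2]>-.027)&(Pt[...,2]<.03)&(np.hypot(Pt[...,0],Pt[...,1])<.045);q=Pt[m]
R=cv2.minAreaRect((q[:,:2]*1000).astype(np.float32));print(R,q[:,2].min(),q[:,2].max(),len(q))
go([.4335,.2354,.07],82.1)
E
```

```text
t: 6.35
eef_pos: [0.4205, 0.3565, 0.0726]
tcp_rot: [0.608, 0.794, 0.002, 0.001]
wrist_force: [0.4, 0.1, -1.3]
opening: 0.0434
finger_force: 31.7
((21.130794525146484, 0.8751239776611328), (43.41242980957031, 1.4624749422073364), 89.80267333984375) -0.026999492413660453 -0.020287052301360325 366
travel [-0.3993, -0.0589, 0.002] rot [0.0006, -0.0003, 0.1281] rows 2.7
```

```bash
python3 -m jog '[{"travel":[-0.4,-0.058,0],"delta_rot":[0,0,0.128]},{"travel":[-0.4,-0.058,0],"delta_rot":[0,0,0.128]},{"travel":[-0.4,-0.058,0],"delta_rot":[0,0,0.128]},{"travel":[-0.4,-0.058,0],"delta_rot":[0,0,0.128]}]';  python3 -m jog '[{"travel":[0,0,0],"delta_rot":[0,0,0]},{"travel":[0,0,0],"delta_rot":[0,0,0]}]'; python3 - <<'E'
from h import *
wshot('w6')
go([.4335,.2354,-.007],82.1)
E
```

```text
t: 6.8
eef_pos: [0.4316, 0.2318, 0.0681]
tcp_rot: [0.756, 0.655, -0.002, -0.001]
wrist_force: [-0.7, 0.2, -0.9]
opening: 0.0433
finger_force: 31.6
t: 7.0
eef_pos: [0.4327, 0.2355, 0.0692]
tcp_rot: [0.753, 0.658, -0.0, -0.0]
wrist_force: [0.2, 0.5, 0.0]
opening: 0.0431
finger_force: 31.6
travel [-0.0008, 0.0026, 0.2547] rot [-0.0002, 0.0, 0.0008] rows 1.5
```

View pics/w6.png

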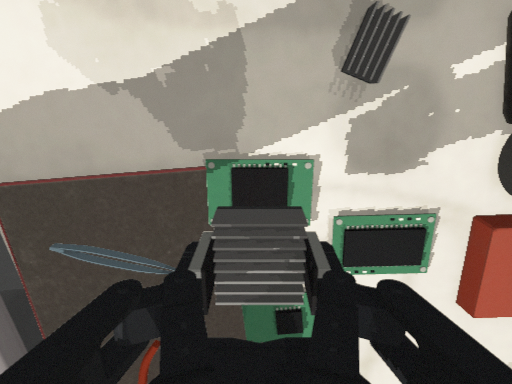

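The held sink (centre x 260) is lined up with the chip (centre x 259), both upright in the image. Lowering.

```bash
python3 -m jog '[{"travel":[0,-0.001,0.14],"delta_rot":[0,0,0]},{"travel":[0,-0.001,0.22],"delta_rot":[0,0,0]},{"travel":[0,-0.001,0.245],"delta_rot":[0,0,0]},{"travel":[0,-0.001,0.253],"delta_rot":[0,0,0]},{"travel":[0,-0.001,0.253],"delta_rot":[0,0,0]}]'; python3 -m jog '[{"travel":[0,0,0.003],"delta_rot":[0,0,0]},{"travel":[0,0,0.003],"delta_rot":[0,0,0]}]'
```

```text
t: 7.55
eef_pos: [0.4333, 0.2355, -0.0055]
tcp_rot: [0.754, 0.657, 0.0, 0.0]
wrist_force: [-0.1, -0.1, -0.2]
opening: 0.0432
finger_force: 31.6
t: 7.75
eef_pos: [0.4338, 0.2353, -0.0058]
tcp_rot: [0.754, 0.657, 0.001, 0.0]
wrist_force: [-0.1, 0.2, -1.4]
opening: 0.0434
finger_force: 31.6
```

Still about 2 mm clear, so I'll ease down.

```bash
python3 -m jog '[{"travel":[0,0,0.005],"delta_rot":[0,0,0]},{"travel":[0,0,0.005],"delta_rot":[0,0,0]}]';python3 -m jog '[{"travel":[0,0,0.003],"delta_rot":[0,0,0]},{"travel":[0,0,0.003],"delta_rot":[0,0,0]}]'
```

```text
t: 7.95
eef_pos: [0.4337, 0.2352, -0.0077]
tcp_rot: [0.754, 0.657, 0.001, 0.0]
wrist_force: [0.6, 0.5, 2.5]
opening: 0.0433
finger_force: 32.0
t: 8.15
eef_pos: [0.4337, 0.2352, -0.0077]
tcp_rot: [0.754, 0.657, 0.001, 0.0]
wrist_force: [-2.7, -1.1, 13.6]
opening: 0.0432
finger_force: 33.3
```

```bash
python3 -m jog '[{"travel":[0,0,-0.003],"delta_rot":[0,0,0]},{"travel":[0,0,-0.003],"delta_rot":[0,0,0]},{"travel":[0,0,-0.003],"delta_rot":[0,0,0]},{"travel":[0,0,-0.003],"delta_rot":[0,0,0]}]' 0.5; python3 -m jog '[{"travel":[0,0,-0.1],"delta_rot":[0,0,0]},{"travel":[0,0,-0.25],"delta_rot":[0,0,0]},{"travel":[0,0,-0.4],"delta_rot":[0,0,0]},{"travel":[0,0,-0.5],"delta_rot":[0,0,0]},{"travel":[0,0,-0.5],"delta_rot":[0,0,0]}]' 1;  python3 -m jog '[{"travel":[0,0,0],"delta_rot":[0,0,0]},{"travel":[0,0,0],"delta_rot":[0,0,0]}]';  python3 - <<'E'
from h import *
wshot('w7')
sink('w7',(.4335,.2354),.04,.016,.05)
sink('w7',(.5256,.3318),.035)
I=rectify('w7',(.4335,.2354),.010,.06,5000);J=rectify('w7',(.4335,.2354),.037,.06,5000);cv2.imwrite('pics/w7c.png',cv2.resize(np.hstack([I,J]),(800,400)))
go([.5256,.3318,.06],151.5)
E
```

```text
t: 8.55
eef_pos: [0.4327, 0.2348, -0.0085]
tcp_rot: [0.754, 0.657, -0.0, -0.0]
wrist_force: [-0.6, 0.6, -0.4]
opening: 0.0641
finger_force: 0.0
t: 9.05
eef_pos: [0.436, 0.2361, 0.146]
tcp_rot: [0.754, 0.657, 0.004, 0.001]
wrist_force: [1.1, 0.3, -0.1]
opening: 0.0858
finger_force: 0.0
t: 9.25
eef_pos: [0.4319, 0.2345, 0.1404]
tcp_rot: [0.754, 0.657, -0.001, -0.0]
wrist_force: [0.3, 0.1, -0.5]
opening: 0.0858
finger_force: 0.0
w7 [434.7 234.5] [44.7 43.9] 82.2 2208 0.0374
w7 [525.5 331.9] [44.  24.4] 61.8 1471 0.0215
travel [0.3648, 0.2663, 0.266] rot [-0.001, -0.0001, -0.3855] rows 8.1
```

View pics/w7c.png

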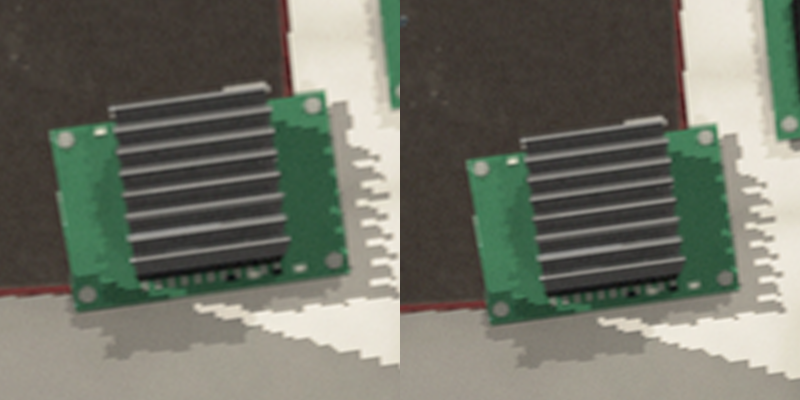

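The large sink sits on the chip, fins up and square. Over to the narrow sink.

```bash
cat >>h.py <<'E'
def board(n,c,z=.0085):
    I=rectify(n,c,z,.06);h=cv2.cvtColor(I,cv2.COLOR_BGR2HSV);m=cv2.inRange(h,(65,80,30),(95,255,255))
    k,l,st,ce=cv2.connectedComponentsWithStats(cv2.morphologyEx(m,cv2.MORPH_CLOSE,np.ones((41,41))));i=1+np.argmax(st[1:,4])
    R=cv2.minAreaRect(np.argwhere(l==i)[:,::-1].astype(np.float32));print(n,"board",((np.array(R[0])/4000-.06+c)*1000).round(1),np.round(np.array(R[1])/4,1),round(R[2],1))
E
python3 - <<'E'
from h import *
board('w7',(.4335,.2354))
for c in [(.4335,.2354),(.5296,.1755),(.4433,.1098),(.4371,-.0167)]: board('w2',c)
E
python3 -m jog '[{"travel":[0.365,0.266,0],"delta_rot":[0,0,-0.3855]},{"travel":[0.365,0.266,0],"delta_rot":[0,0,-0.3855]},{"travel":[0.365,0.266,0],"delta_rot":[0,0,-0.3855]},{"travel":[0.365,0.266,0.1],"delta_rot":[0,0,-0.3855]},{"travel":[0.365,0.266,0.15],"delta_rot":[0,0,-0.3855]}]'
python3 -c "
from h import *
go([.5256,.3318,.05],151.6)"
```

```text
w7 board [433.2 235.4] [55.  83.4] 82.1
w2 board [432.9 235.1] [55.6 83.4] 82.2
w2 board [529.6 175.3] [55.1 82.3] 84.0
w2 board [443.6 109.8] [55.7 82.2] 88.0
w2 board [436.5 -17.5] [82.9 56.1] 1.0
t: 9.8
eef_pos: [0.5259, 0.3324, 0.0926]
tcp_rot: [0.458, 0.889, -0.002, -0.001]
wrist_force: [-0.6, -0.4, -0.4]
opening: 0.0856
finger_force: 0.0
travel [-0.0014, -0.0013, 0.1421] rot [-0.0013, -0.0006, -0.1451] rows 3.0
```

```bash
python3 -m jog '[{"travel":[0,0,0.1],"delta_rot":[0,0,-0.145]},{"travel":[0,0,0.142],"delta_rot":[0,0,-0.145]},{"travel":[0,0,0.142],"delta_rot":[0,0,-0.145]},{"travel":[0,0,0.142],"delta_rot":[0,0,-0.145]},{"travel":[0,0,0.142],"delta_rot":[0,0,-0.145]}]'
python3 -c "
from h import *
go([.5256,.3318,-.027],151.6)"
```

```text
t: 10.3
eef_pos: [0.5264, 0.3321, 0.0531]
tcp_rot: [0.25, 0.968, -0.001, -0.001]
wrist_force: [0.6, 0.3, 0.8]
opening: 0.0853
finger_force: 0.0
travel [0.0017, -0.0019, 0.2669] rot [-0.0004, -0.0003, -0.0032] rows 1.6
```

```bash
python3 -m jog '[{"travel":[0.0015,-0.002,0.12],"delta_rot":[0,0,-0.003]},{"travel":[0.0015,-0.002,0.22],"delta_rot":[0,0,-0.003]},{"travel":[0.0015,-0.002,0.265],"delta_rot":[0,0,-0.003]},{"travel":[0.0015,-0.002,0.265],"delta_rot":[0,0,-0.003]}]'; python3 -m jog '[{"travel":[0,0,0],"delta_rot":[0,0,0]},{"travel":[0,0,0],"delta_rot":[0,0,0]},{"travel":[0,0,0],"delta_rot":[0,0,0]},{"travel":[0,0,0],"delta_rot":[0,0,0]},{"travel":[0,0,0],"delta_rot":[0,0,0]}]' -1 30
```

```text
t: 10.7
eef_pos: [0.5246, 0.3312, -0.0274]
tcp_rot: [0.245, 0.97, -0.001, -0.002]
wrist_force: [-0.2, -0.0, -0.1]
opening: 0.0854
finger_force: 0.0
t: 11.2
eef_pos: [0.5277, 0.3328, -0.0237]
tcp_rot: [0.244, 0.97, 0.001, 0.001]
wrist_force: [-0.0, 0.1, 5.8]
opening: 0.0435
finger_force: 32.0
```

```bash
python3 -m jog '[{"travel":[0,0,-0.1],"delta_rot":[0,0,0]},{"travel":[0,0,-0.25],"delta_rot":[0,0,0]},{"travel":[0,0,-0.32],"delta_rot":[0,0,0]},{"travel":[0,0,-0.32],"delta_rot":[0,0,0]}]'; python3 -c "
from h import *
wshot('w8')
d=dict(np.load('w8.npz'));Pt=cloud(d,d['tool_from_camera'])
m=(Pt[...,2]>-.03)&(Pt[...,2]<.0)&(np.hypot(Pt[...,0],Pt[...,1])<.045);q=Pt[m]
R=cv2.minAreaRect((q[:,:2]*1000).astype(np.float32));print(R,q[:,2].min(),q[:,2].max(),len(q))
go([.4359,-.0171,.08],91)"
```

```text
t: 11.6
eef_pos: [0.5292, 0.3336, 0.0751]
tcp_rot: [0.244, 0.97, 0.002, 0.003]
wrist_force: [0.5, 0.3, -0.5]
opening: 0.0432
finger_force: 31.2
((12.04030990600586, 0.7110118865966797), (4.873258113861084, 56.291229248046875), 0.25287699699401855) -0.029977239188012733 -0.02458794466884609 323
travel [-0.283, -1.1722, -0.0274] rot [0.0014, 0.0001, 0.3373] rows 7.2
```

```bash
cat >>h.py <<'E'
def held(n,w,lo=-.045):  # tool-frame extents of the held sink: front face x, side edges y at mid-depth
    d=dict(np.load(n+'.npz'));P=cloud(d,d['tool_from_camera']);b=(abs(P[...,0])<.06)&(P[...,2]>lo)&(P[...,2]<0)&(d['z_map']>.1)
    f=P[b&(abs(P[...,1])<.4*w)];print("front x",np.percentile(f[:,0],[50,95,99]).round(4),"bottom",f[:,2].max().round(4))
    g=P[b&(abs(P[...,1])<w)&(P[...,0]>np.percentile(f[:,0],99)-.002)];print("y",g[:,1].min().round(4),g[:,1].max().round(4))
E
python3 -c "
from h import *
held('w8',.03);held('w5',.03)"
python3 -m jog '[{"travel":[-0.283,-0.85,0],"delta_rot":[0,0,0.3373]},{"travel":[-0.283,-0.85,0],"delta_rot":[0,0,0.3373]},{"travel":[-0.283,-0.85,0],"delta_rot":[0,0,0.3373]},{"travel":[-0.283,-0.85,0],"delta_rot":[0,0,0.3373]},{"travel":[-0.283,-0.85,0],"delta_rot":[0,0,0.3373]}]'
python3 -c "
from h import *
go([.4359,-.0171,.07],91)"
```

```text
front x [0.0029 0.014  0.0142] bottom -0.0254
y -0.0213 0.0226
front x [0.003  0.0213 0.0216] bottom -0.0204
y -0.021 0.023
t: 12.15
eef_pos: [0.4816, 0.0841, 0.0693]
tcp_rot: [0.585, 0.811, -0.001, -0.001]
wrist_force: [1.1, -0.5, -1.2]
opening: 0.0432
finger_force: 31.2
travel [-0.2719, -0.2511, -0.0019] rot [-0.0007, -0.0001, 0.0968] rows 2.2
```

```bash
python3 -m jog '[{"travel":[-0.279,-0.252,0],"delta_rot":[0,0,0.0968]},{"travel":[-0.279,-0.252,0],"delta_rot":[0,0,0.0968]},{"travel":[-0.279,-0.252,0],"delta_rot":[0,0,0.0968]},{"travel":[-0.279,-0.252,0],"delta_rot":[0,0,0.0968]}]';  python3 -m jog '[{"travel":[0,0,0],"delta_rot":[0,0,0]},{"travel":[0,0,0],"delta_rot":[0,0,0]},{"travel":[0,0,0],"delta_rot":[0,0,0]}]'
python3 -c "
from h import *
wshot('w9');held('w9',.03);board('w9',(.4368,-.0171));chip('w9',(.4368,-.0171),.0135)
go([.4361,-.0191,-.010],91)"
```

```text
t: 12.55
eef_pos: [0.4372, -0.0189, 0.0697]
tcp_rot: [0.7, 0.714, -0.001, -0.001]
wrist_force: [0.2, 1.0, -0.8]
opening: 0.0437
finger_force: 31.2
t: 12.85
eef_pos: [0.4392, -0.0166, 0.0704]
tcp_rot: [0.698, 0.716, 0.0, -0.0]
wrist_force: [-0.7, 0.2, -1.2]
opening: 0.0434
finger_force: 31.2
front x [0.0037 0.0147 0.0149] bottom -0.0255
y -0.0211 0.023
w9 board [436.9 -17.4] [83.3 55.4] 1.1
w9 chip [437.1 -16.9] [42.9 24.3] 1.4
travel [-0.0079, -0.0104, 0.2682] rot [-0.0, -0.0001, 0.0026] rows 1.6
```

View pics/w9.png

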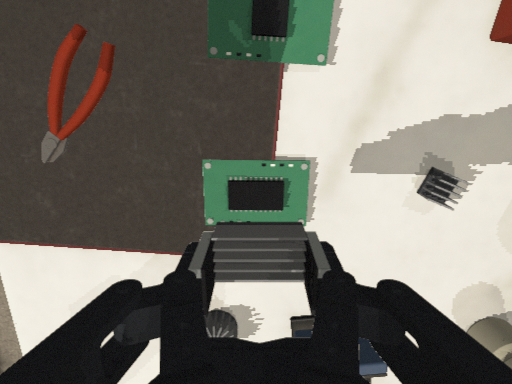

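The held sink (centre x 260) and chip (257,195) are nearly in line, 3 mm to correct. Lowering.

```bash
python3 -m jog '[{"travel":[-0.01,-0.0104,0.12],"delta_rot":[0,0,0.0015]},{"travel":[-0.01,-0.0104,0.22],"delta_rot":[0,0,0.0015]},{"travel":[-0.01,-0.0104,0.258],"delta_rot":[0,0,0.0015]},{"travel":[-0.01,-0.0104,0.263],"delta_rot":[0,0,0.0015]},{"travel":[-0.01,-0.0104,0.263],"delta_rot":[0,0,0.0015]}]'; python3 -m jog '[{"travel":[0,0,0.005],"delta_rot":[0,0,0]},{"travel":[0,0,0.005],"delta_rot":[0,0,0]}]'; python3 -c "
from h import *
go([.4361,-.0198,-.012],91.2)"
```

```text
t: 13.4
eef_pos: [0.4359, -0.0204, -0.0083]
tcp_rot: [0.7, 0.714, -0.0, -0.0]
wrist_force: [0.1, -0.8, -0.5]
opening: 0.0433
finger_force: 31.2
t: 13.6
eef_pos: [0.4366, -0.0209, -0.0091]
tcp_rot: [0.7, 0.714, 0.0, 0.001]
wrist_force: [-0.4, 0.5, 0.1]
opening: 0.0434
finger_force: 31.2
travel [0.0036, -0.0017, 0.0096] rot [0.0005, 0.0001, -0.0006] rows 0.1
```

```bash
python3 -m jog '[{"travel":[0.002,-0.001,0.004],"delta_rot":[0,0,0]},{"travel":[0.002,-0.001,0.008],"delta_rot":[0,0,0]},{"travel":[0.002,-0.001,0.008],"delta_rot":[0,0,0]}]'
```

```text
t: 13.9
eef_pos: [0.4358, -0.0203, -0.0117]
tcp_rot: [0.701, 0.714, 0.0, 0.0]
wrist_force: [-0.7, 1.1, 5.8]
opening: 0.0432
finger_force: 31.8
```

```bash
python3 -m jog '[{"travel":[0,0,0],"delta_rot":[0,0,0]},{"travel":[0,0,0],"delta_rot":[0,0,0]},{"travel":[0,0,0],"delta_rot":[0,0,0]},{"travel":[0,0,0],"delta_rot":[0,0,0]}]' 0.5; python3 -m jog '[{"travel":[0,0,-0.1],"delta_rot":[0,0,0]},{"travel":[0,0,-0.25],"delta_rot":[0,0,0]},{"travel":[0,0,-0.4],"delta_rot":[0,0,0]},{"travel":[0,0,-0.5],"delta_rot":[0,0,0]},{"travel":[0,0,-0.5],"delta_rot":[0,0,0]}]' 0.3;  python3 -m jog '[{"travel":[0,0,0],"delta_rot":[0,0,0]},{"travel":[0,0,0],"delta_rot":[0,0,0]}]';  python3 - <<'E'
from h import *
wshot('w10')
sink('w10',(.437,-.0172),.035,.016,.05);board('w10',(.437,-.0172))
sink('w10',(.5856,-.0077),.025)
go([.5856,-.0077,.05],68.7)
E
```

```text
t: 14.3
eef_pos: [0.4354, -0.0203, -0.0123]
tcp_rot: [0.701, 0.714, -0.0, -0.0]
wrist_force: [0.9, -0.3, 0.4]
opening: 0.0641
finger_force: 0.0
t: 14.8
eef_pos: [0.4387, -0.0209, 0.1418]
tcp_rot: [0.701, 0.714, 0.002, 0.003]
wrist_force: [0.6, -1.3, 0.0]
opening: 0.0558
finger_force: 0.0
t: 15.0
eef_pos: [0.4344, -0.0201, 0.1366]
tcp_rot: [0.701, 0.714, -0.001, -0.001]
wrist_force: [-0.0, 0.2, -0.8]
opening: 0.0554
finger_force: 0.0
w10 [436.9 -17.6] [43.9 24.4] 0.9 1287 0.0331
w10 board [436.9 -17.5] [83.6 55.4] 0.6
w10 [584.7  -7.9] [24.  24.3] 69.4 476 0.0206
travel [0.0315, 0.5061, 0.2867] rot [-0.0009, -0.0, 0.1242] rows 3.5
```

The narrow sink is centred to within 0.5 mm. Next, the small sink.

```bash
python3 -m jog '[{"travel":[0.0315,0.505,0],"delta_rot":[0,0,0.1224]},{"travel":[0.0315,0.505,0],"delta_rot":[0,0,0.1224]},{"travel":[0.0315,0.505,0.1],"delta_rot":[0,0,0.1224]},{"travel":[0.0315,0.505,0.2],"delta_rot":[0,0,0.1224]},{"travel":[0.0315,0.505,0.287],"delta_rot":[0,0,0.1224]}]';  python3 -m jog '[{"travel":[0,0,0],"delta_rot":[0,0,0]},{"travel":[0,0,0],"delta_rot":[0,0,0]},{"travel":[0,0,0],"delta_rot":[0,0,0]}]';  python3 - <<'E'
from h import *
wshot('w11')
sink('w11',(.585,-.0077),.025)
go([.585,-.0078,-.0195],69)
E
```

```text
t: 15.55
eef_pos: [0.587, -0.0077, 0.0478]
tcp_rot: [0.824, 0.567, -0.001, -0.001]
wrist_force: [-0.3, 0.2, -0.1]
opening: 0.0552
finger_force: 0.0
t: 15.85
eef_pos: [0.5873, -0.0082, 0.0528]
tcp_rot: [0.824, 0.567, 0.0, 0.0]
wrist_force: [0.1, 0.5, 1.6]
opening: 0.0554
finger_force: 0.0
w11 [585.4  -8.2] [24.6 23.9] 68.6 1204 0.0206
travel [-0.0021, -0.0094, 0.2424] rot [0.0007, -0.0002, 0.0001] rows 1.5
```

```bash
python3 -m jog '[{"travel":[-0.003,-0.008,0.12],"delta_rot":[0,0,0]},{"travel":[-0.003,-0.008,0.21],"delta_rot":[0,0,0]},{"travel":[-0.003,-0.008,0.24],"delta_rot":[0,0,0]},{"travel":[-0.003,-0.008,0.24],"delta_rot":[0,0,0]}]'; python3 -m jog '[{"travel":[0,0,0],"delta_rot":[0,0,0]},{"travel":[0,0,0],"delta_rot":[0,0,0]},{"travel":[0,0,0],"delta_rot":[0,0,0]},{"travel":[0,0,0],"delta_rot":[0,0,0]}]' -1 25;  python3 -m jog '[{"travel":[0,0,-0.1],"delta_rot":[0,0,0]},{"travel":[0,0,-0.25],"delta_rot":[0,0,0]},{"travel":[0,0,-0.3],"delta_rot":[0,0,0]},{"travel":[0,0,-0.3],"delta_rot":[0,0,0]}]'; python3 -c "
from h import *
wshot('w12');held('w12',.02)
go([.4427,.1088,.075],88)"
```

```text
t: 16.3
eef_pos: [0.5838, -0.008, -0.0203]
tcp_rot: [0.824, 0.567, -0.0, -0.0]
wrist_force: [-0.3, -0.3, -0.4]
opening: 0.055
finger_force: 0.0
t: 16.7
eef_pos: [0.5858, -0.0082, -0.0185]
tcp_rot: [0.824, 0.567, 0.001, 0.001]
wrist_force: [0.2, -0.0, 6.0]
opening: 0.0232
finger_force: 25.5
t: 17.1
eef_pos: [0.587, -0.0083, 0.0733]
tcp_rot: [0.824, 0.567, 0.002, 0.002]
wrist_force: [0.1, 0.5, 0.2]
opening: 0.0232
finger_force: 24.7
front x [0.0009 0.012  0.0122] bottom -0.0203
y -0.0173 0.0193
travel [0.1936, -0.5839, -0.0142] rot [0.0011, -0.0001, -0.1054] rows 3.7
```

```bash
python3 -m jog '[{"travel":[0.196,-0.584,0],"delta_rot":[0,0,-0.1054]},{"travel":[0.196,-0.584,0],"delta_rot":[0,0,-0.1054]},{"travel":[0.196,-0.584,0],"delta_rot":[0,0,-0.1054]},{"travel":[0.196,-0.584,0],"delta_rot":[0,0,-0.1054]},{"travel":[0.196,-0.584,0],"delta_rot":[0,0,-0.1054]}]';  python3 -m jog '[{"travel":[0,0,0],"delta_rot":[0,0,0]},{"travel":[0,0,0],"delta_rot":[0,0,0]},{"travel":[0,0,0],"delta_rot":[0,0,0]}]'
python3 -c "
from h import *
wshot('w13');held('w13',.0125);board('w13',(.4435,.1098));chip('w13',(.4435,.1098),.0135,thr=38)
go([.4427,.1098,-.0055],88)"
```

```text
t: 17.65
eef_pos: [0.4352, 0.1115, 0.0679]
tcp_rot: [0.718, 0.696, -0.003, -0.003]
wrist_force: [-0.3, -0.1, -0.1]
opening: 0.023
finger_force: 24.8
t: 17.95
eef_pos: [0.4427, 0.109, 0.0694]
tcp_rot: [0.72, 0.694, 0.0, 0.0]
wrist_force: [-0.3, -0.3, -0.4]
opening: 0.0232
finger_force: 24.8
front x [0.0007 0.0117 0.012 ] bottom -0.0205
y -0.0125 0.0125
w13 board [443.6 109.5] [55.5 83.3] 88.0
w13 chip [443.7 110.1] [24.2 23.2] 87.8
travel [0.0029, 0.0001, 0.2499] rot [0.0001, 0.0, -0.0005] rows 1.5
```

View pics/w13.png

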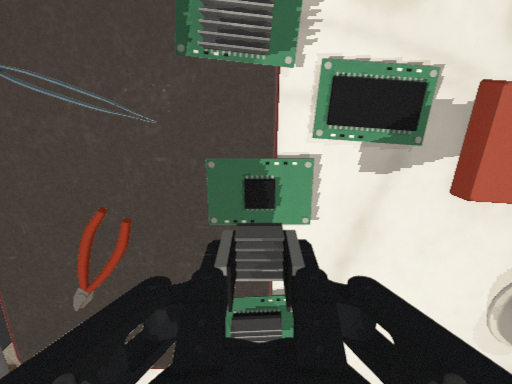

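The held small sink (259,250) is in line with its chip (260,193). Lowering.

```bash
python3 -m jog '[{"travel":[0.002,0,0.12],"delta_rot":[0,0,0]},{"travel":[0.002,0,0.21],"delta_rot":[0,0,0]},{"travel":[0.002,0,0.243],"delta_rot":[0,0,0]},{"travel":[0.002,0,0.248],"delta_rot":[0,0,0]},{"travel":[0.002,0,0.248],"delta_rot":[0,0,0]}]'; python3 -m jog '[{"travel":[0,0,0.003],"delta_rot":[0,0,0]},{"travel":[0,0,0.003],"delta_rot":[0,0,0]}]'; python3 -c "
from h import *
go([.4428,.1098,-.007],88)"
```

```text
t: 18.5
eef_pos: [0.4422, 0.11, -0.0044]
tcp_rot: [0.72, 0.694, 0.0, 0.0]
wrist_force: [-0.1, -0.2, -0.6]
opening: 0.0235
finger_force: 24.9
t: 18.7
eef_pos: [0.4427, 0.1103, -0.0047]
tcp_rot: [0.719, 0.695, 0.001, 0.001]
wrist_force: [-0.3, 1.0, -0.7]
opening: 0.023
finger_force: 24.9
travel [-0.0016, 0.0005, 0.0077] rot [0.0006, -0.0001, -0.0] rows 0.0
```

```bash
python3 -m jog '[{"travel":[0,0,0.003],"delta_rot":[0,0,0]},{"travel":[0,0,0.006],"delta_rot":[0,0,0]},{"travel":[0,0,0.006],"delta_rot":[0,0,0]}]';python3 -m jog '[{"travel":[0,0,0.002],"delta_rot":[0,0,0]},{"travel":[0,0,0.002],"delta_rot":[0,0,0]}]'
```

```text
t: 19.0
eef_pos: [0.4422, 0.1103, -0.0065]
tcp_rot: [0.719, 0.695, 0.001, 0.0]
wrist_force: [-2.1, -0.5, 8.9]
opening: 0.0231
finger_force: 25.9
t: 19.2
eef_pos: [0.4422, 0.1103, -0.0065]
tcp_rot: [0.719, 0.695, 0.001, 0.001]
wrist_force: [-4.1, -1.2, 16.5]
opening: 0.0236
finger_force: 26.8
```

```bash
python3 -m jog '[{"travel":[0,0,-0.003],"delta_rot":[0,0,0]},{"travel":[0,0,-0.003],"delta_rot":[0,0,0]},{"travel":[0,0,-0.003],"delta_rot":[0,0,0]},{"travel":[0,0,-0.003],"delta_rot":[0,0,0]}]' 0.1; python3 -m jog '[{"travel":[0,0,-0.1],"delta_rot":[0,0,0]},{"travel":[0,0,-0.25],"delta_rot":[0,0,0]},{"travel":[0,0,-0.4],"delta_rot":[0,0,0]},{"travel":[0,0,-0.5],"delta_rot":[0,0,0]},{"travel":[0,0,-0.5],"delta_rot":[0,0,0]}]' 0.6;  python3 -m jog '[{"travel":[0,0,0],"delta_rot":[0,0,0]},{"travel":[0,0,0],"delta_rot":[0,0,0]}]';  python3 - <<'E'
from h import *
wshot('w14')
sink('w14',(.4436,.1098),.025,.016,.05);board('w14',(.4436,.1098))
sink('w14',(.4335,.2354),.04,.016,.05);board('w14',(.4335,.2354))
board('w14',(.5296,.1755));chip('w14',(.5296,.1755),.0135)
go([.4335,.2354,.05],82.1);go([.3969,-.2818,.14],85.5)
E
```

```text
t: 19.6
eef_pos: [0.4415, 0.1102, -0.0073]
tcp_rot: [0.719, 0.695, -0.0, -0.0]
wrist_force: [0.3, 0.3, -0.4]
opening: 0.0469
finger_force: 0.0
t: 20.1
eef_pos: [0.4449, 0.1106, 0.1469]
tcp_rot: [0.719, 0.695, 0.003, 0.003]
wrist_force: [0.8, 0.1, -0.3]
opening: 0.0684
finger_force: 0.0
t: 20.3
eef_pos: [0.4406, 0.1101, 0.1417]
tcp_rot: [0.719, 0.695, -0.001, -0.001]
wrist_force: [0.2, -0.4, -0.3]
opening: 0.0685
finger_force: 0.0
w14 [443.4 110. ] [24.8 24. ] 88.0 682 0.033
w14 board [443.6 109.6] [55.3 83. ] 87.9
w14 [434.6 234.5] [44.3 44. ] 82.2 3160 0.0375
w14 board [433.3 234.8] [55.5 83.2] 82.3
w14 board [529.7 175. ] [55.3 83. ] 83.9
w14 chip [529.3 175.1] [33.4 65.6] 83.9
travel [0.4167, -0.0365, 0.3047] rot [-0.0009, 0.0002, 0.0328] rows 3.1
travel [-1.3106, -0.0992, 0.0055] rot [-0.0009, 0.0001, 0.0139] rows 7.9
```

The small sink is within 0.5 mm. The large one is about 1.3 mm off, to be mended later. Now the long sink.

```bash
python3 -m jog '[{"travel":[-0.83,-0.063,0],"delta_rot":[0,0,0.0139]},{"travel":[-0.83,-0.063,0],"delta_rot":[0,0,0.0139]},{"travel":[-0.83,-0.063,0],"delta_rot":[0,0,0.0139]},{"travel":[-0.83,-0.063,0],"delta_rot":[0,0,0.0139]},{"travel":[-0.83,-0.063,0],"delta_rot":[0,0,0.0139]}]'; python3 -m jog '[{"travel":[-0.48,-0.04,0.1],"delta_rot":[0,0,0]},{"travel":[-0.48,-0.04,0.15],"delta_rot":[0,0,0]},{"travel":[-0.48,-0.04,0.2],"delta_rot":[0,0,0]},{"travel":[-0.48,-0.04,0.2],"delta_rot":[0,0,0]},{"travel":[-0.48,-0.04,0.2],"delta_rot":[0,0,0]}]'; python3 -m jog '[{"travel":[0,0,0],"delta_rot":[0,0,0]},{"travel":[0,0,0],"delta_rot":[0,0,0]}]'; python3 - <<'E'
from h import *
wshot('w15')
R=sink('w15',(.397,-.2818),.045)
go([R[0][0]/1000-.0008,R[0][1]/1000,-.020],R[2])
E
```

```text
t: 20.85
eef_pos: [0.4127, -0.1393, 0.1416]
tcp_rot: [0.734, 0.679, -0.0, -0.001]
wrist_force: [1.0, -0.7, -0.3]
opening: 0.0681
finger_force: 0.0
t: 21.35
eef_pos: [0.389, -0.2802, 0.0806]
tcp_rot: [0.735, 0.678, 0.0, -0.003]
wrist_force: [-0.3, 0.2, 1.1]
opening: 0.0678
finger_force: 0.0
t: 21.55
eef_pos: [0.3912, -0.2792, 0.0833]
tcp_rot: [0.734, 0.68, 0.0, -0.0]
wrist_force: [-0.3, -0.1, 0.1]
opening: 0.0685
finger_force: 0.0
w15 [ 396.7 -282. ] [66.3 34. ] 85.4 2703 0.0278
travel [-0.0074, 0.0156, 0.3449] rot [0.0002, 0.0, 0.001] rows 2.1
```

```bash
python3 -m jog '[{"travel":[-0.007,0.0156,0.12],"delta_rot":[0,0,0.001]},{"travel":[-0.007,0.0156,0.24],"delta_rot":[0,0,0.001]},{"travel":[-0.007,0.0156,0.32],"delta_rot":[0,0,0.001]},{"travel":[-0.007,0.0156,0.34],"delta_rot":[0,0,0.001]},{"travel":[-0.007,0.0156,0.34],"delta_rot":[0,0,0.001]}]'; python3 -m jog '[{"travel":[0,0,0],"delta_rot":[0,0,0]},{"travel":[0,0,0],"delta_rot":[0,0,0]},{"travel":[0,0,0],"delta_rot":[0,0,0]},{"travel":[0,0,0],"delta_rot":[0,0,0]}]' -1 35;  python3 -m jog '[{"travel":[0,0,-0.1],"delta_rot":[0,0,0]},{"travel":[0,0,-0.25],"delta_rot":[0,0,0]},{"travel":[0,0,-0.35],"delta_rot":[0,0,0]},{"travel":[0,0,-0.35],"delta_rot":[0,0,0]}]'; python3 -c "
from h import *
wshot('w16');held('w16',.0167,-.05)
go([.5295,.1752,.09],174)"
```

```text
t: 22.1
eef_pos: [0.3954, -0.282, -0.0191]
tcp_rot: [0.735, 0.678, 0.0, -0.001]
wrist_force: [1.0, -0.2, -0.1]
opening: 0.0682
finger_force: 0.0
t: 22.5
eef_pos: [0.3964, -0.2839, -0.0176]
tcp_rot: [0.735, 0.678, 0.0, 0.001]
wrist_force: [-0.2, 1.3, 7.4]
opening: 0.0332
finger_force: 35.7
t: 22.9
eef_pos: [0.398, -0.2857, 0.0906]
tcp_rot: [0.735, 0.678, 0.0, 0.004]
wrist_force: [0.4, -1.0, -1.0]
opening: 0.0333
finger_force: 35.5
front x [0.0069 0.0343 0.0347] bottom -0.0199
y -0.0159 0.0166
travel [1.5636, 0.3154, -0.0097] rot [0.0002, 0.002, -0.4927] rows 10.3
```

```bash
python3 -m jog '[{"travel":[0.81,0.163,0],"delta_rot":[0,0,-0.236]},{"travel":[0.81,0.163,0],"delta_rot":[0,0,-0.236]},{"travel":[0.81,0.163,0],"delta_rot":[0,0,-0.236]},{"travel":[0.81,0.163,0],"delta_rot":[0,0,-0.236]},{"travel":[0.81,0.163,0],"delta_rot":[0,0,-0.236]}]'; python3 -c "
from h import *
go([.5305,.1752,.09],174)"
```

```text
t: 23.45
eef_pos: [0.463, -0.0427, 0.0848]
tcp_rot: [0.437, 0.899, -0.0, -0.001]
wrist_force: [0.6, -0.3, -1.8]
opening: 0.033
finger_force: 35.4
travel [0.4325, 0.6252, -0.0175] rot [-0.0001, -0.0006, -0.2549] rows 5.3
```

```bash
python3 -m jog '[{"travel":[0.4325,0.625,0],"delta_rot":[0,0,-0.235]},{"travel":[0.4325,0.625,0],"delta_rot":[0,0,-0.235]},{"travel":[0.4325,0.625,0],"delta_rot":[0,0,-0.235]},{"travel":[0.4325,0.625,0],"delta_rot":[0,0,-0.235]},{"travel":[0.4325,0.625,0],"delta_rot":[0,0,-0.235]}]';python3 -m jog '[{"travel":[0,0,0],"delta_rot":[0,0,0]},{"travel":[0,0,0],"delta_rot":[0,0,0]},{"travel":[0,0,0],"delta_rot":[0,0,0]}]'; python3 -c "
from h import *
go([.5305,.1752,.075],174)"
```

```text
t: 23.95
eef_pos: [0.5323, 0.176, 0.0845]
tcp_rot: [0.082, 0.997, 0.0, -0.001]
wrist_force: [0.2, -1.4, -0.5]
opening: 0.0333
finger_force: 35.4
t: 24.25
eef_pos: [0.5313, 0.1715, 0.0849]
tcp_rot: [0.087, 0.996, -0.0, -0.001]
wrist_force: [-0.5, 0.5, -1.4]
opening: 0.033
finger_force: 35.4
travel [0.0048, 0.0118, 0.0331] rot [-0.0003, -0.0007, -0.0223] rows 0.5
```

```bash
python3 -m jog '[{"travel":[0.005,0.012,0.033],"delta_rot":[0,0,-0.0223]},{"travel":[0.005,0.012,0.033],"delta_rot":[0,0,-0.0223]},{"travel":[0.005,0.012,0.033],"delta_rot":[0,0,-0.0223]},{"travel":[0.005,0.012,0.033],"delta_rot":[0,0,-0.0223]}]'; python3 -c "
from h import *
wshot('w17');held('w17',.0167,-.05);board('w17',(.5295,.1752));chip('w17',(.5295,.1752),.0135)
go([.5305,.1752,-.004],174)"
```

```text
t: 24.65
eef_pos: [0.5318, 0.1756, 0.0763]
tcp_rot: [0.053, 0.999, -0.0, 0.0]
wrist_force: [-0.0, -0.4, -1.5]
opening: 0.0332
finger_force: 35.4
front x [0.0062 0.0334 0.0338] bottom -0.0188
y -0.0167 0.0167
w17 board [507.1 177.4] [55.1 37.9] 84.2
w17 chip [509.8 177.2] [33.4 26.9] 84.1
travel [0.0046, -0.0026, 0.268] rot [0.0, 0.0002, 0.0001] rows 1.6
```

View pics/w17.png

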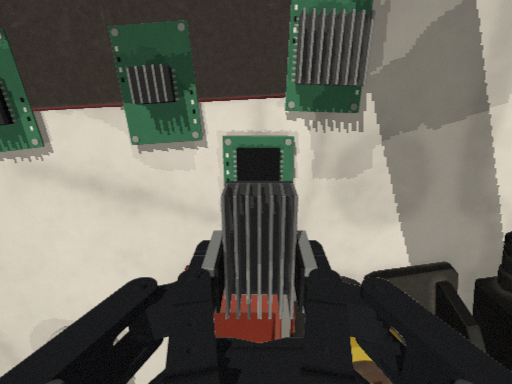

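The chip (258,165) is in line with the held long sink (260,240), and its axis agrees. Lowering.

```bash
python3 -m jog '[{"travel":[0.0046,-0.0056,0.13],"delta_rot":[0,0,0]},{"travel":[0.0046,-0.0056,0.23],"delta_rot":[0,0,0]},{"travel":[0.0046,-0.0056,0.258],"delta_rot":[0,0,0]},{"travel":[0.0046,-0.0056,0.264],"delta_rot":[0,0,0]},{"travel":[0.0046,-0.0056,0.264],"delta_rot":[0,0,0]}]'; python3 -m jog '[{"travel":[0,0,0.003],"delta_rot":[0,0,0]},{"travel":[0,0,0.003],"delta_rot":[0,0,0]}]'; python3 -c "
from h import *
go([.5305,.1743,-.0055],174)"
```

```text
t: 25.2
eef_pos: [0.531, 0.175, -0.0023]
tcp_rot: [0.051, 0.999, 0.0, 0.001]
wrist_force: [-0.5, -0.2, -0.8]
opening: 0.0334
finger_force: 35.4
t: 25.4
eef_pos: [0.5313, 0.1751, -0.0029]
tcp_rot: [0.051, 0.999, 0.0, 0.001]
wrist_force: [-0.2, -0.2, -0.2]
opening: 0.0328
finger_force: 35.4
travel [0.0022, -0.003, 0.0088] rot [0.0002, 0.0007, 0.0006] rows 0.1
```

```bash
python3 -m jog '[{"travel":[0.002,-0.002,0.003],"delta_rot":[0,0,0]},{"travel":[0.002,-0.002,0.007],"delta_rot":[0,0,0]},{"travel":[0.002,-0.002,0.007],"delta_rot":[0,0,0]}]';python3 -m jog '[{"travel":[0,0,0.002],"delta_rot":[0,0,0]},{"travel":[0,0,0.002],"delta_rot":[0,0,0]}]'
```

```text
t: 25.7
eef_pos: [0.5297, 0.1744, -0.0055]
tcp_rot: [0.051, 0.999, 0.0, 0.0]
wrist_force: [-0.9, 0.3, 4.3]
opening: 0.0333
finger_force: 36.1
t: 25.9
eef_pos: [0.5298, 0.1744, -0.0056]
tcp_rot: [0.051, 0.999, 0.0, 0.0]
wrist_force: [-3.6, -1.0, 10.1]
opening: 0.0332
finger_force: 36.8
```

Contact at 10 N. Releasing, lifting and checking.

```bash
python3 -m jog '[{"travel":[0,0,-0.002],"delta_rot":[0,0,0]},{"travel":[0,0,-0.002],"delta_rot":[0,0,0]},{"travel":[0,0,-0.002],"delta_rot":[0,0,0]},{"travel":[0,0,-0.002],"delta_rot":[0,0,0]}]' 0.3; python3 -m jog '[{"travel":[0,0,-0.1],"delta_rot":[0,0,0]},{"travel":[0,0,-0.25],"delta_rot":[0,0,0]},{"travel":[0,0,-0.4],"delta_rot":[0,0,0]},{"travel":[0,0,-0.5],"delta_rot":[0,0,0]},{"travel":[0,0,-0.5],"delta_rot":[0,0,0]}]' 0.6;  python3 -m jog '[{"travel":[0,0,0],"delta_rot":[0,0,0]},{"travel":[0,0,0],"delta_rot":[0,0,0]}]';  python3 - <<'E'
from h import *
wshot('w18')
sink('w18',(.5295,.1752),.045,.016,.05);board('w18',(.5295,.1752))
sink('w18',(.4335,.2354),.04,.016,.05);board('w18',(.4335,.2354))
go([.4325,.2354,.06],172.1)
go([.4325,.2354,.06],82.1)
E
```

```text
t: 26.3
eef_pos: [0.5293, 0.1743, -0.0064]
tcp_rot: [0.051, 0.999, -0.0, -0.0]
wrist_force: [0.1, -0.5, -1.0]
opening: 0.0555
finger_force: 0.0
t: 26.8
eef_pos: [0.5328, 0.175, 0.1486]
tcp_rot: [0.051, 0.999, 0.001, 0.004]
wrist_force: [0.2, -1.2, 0.2]
opening: 0.0683
finger_force: 0.0
t: 27.0
eef_pos: [0.5283, 0.1741, 0.1423]
tcp_rot: [0.051, 0.999, -0.0, -0.001]
wrist_force: [0.1, 0.6, -0.5]
opening: 0.0688
finger_force: 0.0
w18 [529. 175.] [33.9 66.5] 83.8 2402 0.0395
w18 board [529.7 175.1] [55.  83.1] 83.9
w18 [434.1 234.8] [44.2 44. ] 82.2 2926 0.0374
w18 board [433.2 234.7] [55.7 83.6] 82.0
travel [0.3375, 0.1708, 0.2745] rot [-0.0003, -0.0009, 0.0112] rows 2.8
travel [0.3375, 0.1708, 0.2745] rot [-0.001, -0.0005, 0.5112] rows 10.7
```

All four are within about 1 mm and 0.2° of their chips: the long, narrow and small sinks within 0.7 mm, the large one about 1 mm. That is inside the 2 mm calibration, so I'm not re-gripping. One last look before I hand it in.

```bash
python3 -c "
from h import *
d=snapshot('side');cv2.imwrite('pics/side1.png',cv2.resize(d['img'][110:340,130:400],None,fx=2.5,fy=2.5))"
```

```text
(no output)
```

View pics/side1.png

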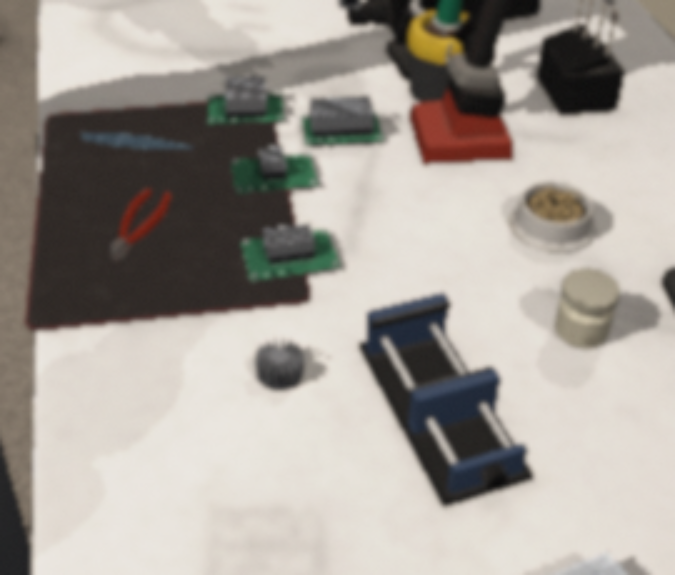

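All four sinks sit on their chips, at crop positions (245,97), (342,117), (272,160) and (288,240), and the round spare is untouched at (280,363).

```bash
python3 -c "
from rig import ticket;print(ticket.close_job())"
```

```text
the job is handed in; nothing more can be done
None
```

The job is handed in: all four rectangular heat sinks are on their matching chips, fins up and released, the large one about 1 mm off centre and the others within 0.7 mm, and the round spare was left where it stood.

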